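Put the stirring station on standby

TASK

Put the stirring station on standby. First switch off all four stirring places by laying over the four toggles of the bank (one fingertip drag along the bank does it); then roll the recessed thumbwheel by its exposed rim until the flat pointer on the scale stands at the gap of the two-pronged clip (not at the round clip), and let go. Leave the beaker, bottle and jar standing where they are.

Things in the scene. Friction and masses are not known exactly. Their poses are not given: they have to be found in the camera images.
- station: Stirring station fixed to the bench: white console 160 mm (its x) by 300 mm (its y) by 70 mm high; behind it (+x side) a grey stirring bed 40 mm high, reaching from x +75 to +225 mm, with four white discs. Origin: centre of the console's underside, z up. x points away from the console's front edge, y along the toggle bank. It stands turned by up to 0.3 rad.
- toggle_first (a point): Point on the console's top face (70 mm above the bench) where the first toggle comes out; station frame (-45, -90, 70) mm. Four toggles stand in a row along the station's y, 60 mm apart, from here to toggle_last. Each is a round steel stick 12 mm thick, its pivot 8 mm below the top face, its round end 50 mm from the pivot: 41 mm above the top face when on, 30 mm when off.
- toggle_last (a point): The same point of the fourth toggle; station frame (-45, +90, 70) mm. A fingertip moved along the bank towards +y with its underside 31 to 36 mm above the top face tips each toggle over and passes above it.
- toggle0 (a joint): First toggle (at toggle_first), rad: -0.2 on (leaning slightly to -y), 0.75 off (leaning to +y). A weighted tumbler: it falls to either side of upright and stays there; needs under 1 N at its end.
- toggle1 (a joint): Second toggle, same.
- toggle2 (a joint): Third toggle, same.
- toggle3 (a joint): Fourth toggle (at toggle_last), same.
- wheel_crest (a point): Fixed point at the top of the thumbwheel's exposed rim, 82 mm above the bench, 12 mm above the console's top face; station frame (45, -100, 82) mm. Grey wheel with dark cross grooves, radius 40 mm, 16 mm wide, axis along the station's x, 40 mm below this point; 57 mm of rim (along y) is exposed. A fingertip pressed on it with about 5 N and moved along y rolls it by friction.
- wheel (a joint): Turn of the thumbwheel, rad, -3 to 3; grows when the top of the rim moves towards the station's +y. The pointer moves 25 mm along +y per rad (1 mm per 1.6 mm of rim travel). The wheel needs about 1 N at the rim and stays where it is left.
- pointer_mid (a point): Middle of the pointer: a flat white bar, 36 mm long (along x) and 6 mm wide (along y), flush on the black scale face on the console's top; it cannot be pushed by hand, only the wheel moves it. It lies at station x = 33 mm, y = 50 mm + 25 mm x wheel angle.
- fork_clip: Two-pronged steel clip fixed on the scale's rail, 44 mm (y) by 36 mm by 12 mm high; two prongs 15 mm wide, parallel to x, with a gap of 14 mm between, point towards the scale. Origin: on the centre line of the gap, underside, 70 mm above the bench; axes as the station's. The pointer is set when its y in this frame is 0.
- round_clip: Round steel clip, 40 mm in diameter, 12 mm high, on the same rail on the other side of the scale's middle; origin at the centre of its underside. Not the mark to use.
- beaker: Empty glass beaker, 60 mm in diameter, 70 mm high, standing on one of the stirring discs; origin at the centre of its underside. Leave alone.
- bottle: Amber glass bottle, 68 mm in diameter, 140 mm high, standing on the bench on the +y side of the station; origin at the centre of its underside. Leave alone.
- jar: White plastic jar, 72 mm in diameter, 90 mm high, standing on the bench on the -y side of the station; origin at the centre of its underside. Leave alone.

How it is judged:
By the outcome, as a careful person would: the job done as asked, in the order asked, and still so for the second after the job is handed in, with the robot touching nothing.
It also fails if it takes over 61 s, if anything falls off the work surface, if the arm or the gripper's body presses on something with over 40 N, if the wrist force passes 120 N, or if a joint passes its speed limit or range.

ROBOT

A 7-joint arm with a two-finger parallel gripper is mounted at the origin on the work surface. World frame = base frame: x ahead of the robot, y to its left, z up, the work surface at z = 0. Lengths are in m, angles in rad, forces in N, time in s.
With the tool pointing down it reaches from about 0.4 to 0.85 m from the base axis. Payload 10.4 kg.
Tool frame: the origin (TCP) lies midway between the tips of the shut fingers; the grasp point (between the pads) lies 19 mm behind it; z points along the fingers, y is the line along which they close (so a half turn about z gives the same grasp; the last joint's range is limited). The gripper opens to 87 mm and grips with 3 to 60 N. Pads are 19 mm wide; open, the fingers measure 117 mm over their backs; the gripper's body (75 mm by 190 mm) begins 51 mm behind the grasp point.
Start: joints at [1.133, 0.332, -0.065, 1.46, 0.022, 1.35, -0.088], TCP at [0.252, -0.572, 0.223] pointing down, gripper open.
Joint ranges: [-2.6, 2.6], [-0.5, 2.12], [-1.47, 1.34], [0.16, 2.42], [-1.27, 4.41], [0.06, 2.06], [-2.6, 2.6]. Speed limits (rad/s): [2.22, 2.22, 2.79, 2.79, 3.14, 3.14, 3.14].

INTERFACE

Orientations are given as a unit quaternion [x, y, z, w].
In Python, from bench import r gives the robot as it stands.
- The arm moves only by the tool arm_command, never from a script. Its arguments are lists of equal length, an entry for each row: "xyz": the shift along the world's x, y, z in m, a list of three; "rot": the turn, a rotation vector about the world's x, y, z in rad, a list of three. In form: {"xyz": [[tx, ty, tz], ...], "rot": [[ax, ay, az], ...]}. A call has 1 to 20 rows; each row is the pose to reach, as a shift and turn from the pose commanded when the call began; what a row does not reach only later rows make up. A row lasts 1/12 s, in which the tool goes at most 41.7 mm and 7.16 degrees, less where a joint would pass 70% of its speed; a pose out of reach is approached as far as the arm can. A call with a gripper value outside its range is refused whole. "grip" is the opening, from 0 (shut) to 1 (fully open), set as the call begins (left out, the last holds). The fingers move at their own pace and stop on an object; "squeeze" is the grip in N (left out, the last holds). Time passes only in rows, so rows that repeat a pose let the fingers close. It gives the time, the measured TCP pose, the force, the opening and the grip force at its end, in the units of the state.
- r.read_state(): the state, without advancing time (a new reading comes with each control period).
- r.camera(name): name is "side" or "top" or "wrist"; returns the picture (480x640x3 uint8, red, green, blue); there is no depth.
- r.camera_model(name): a dict with "fx", "fy", "cx", "cy" (pixels), "k1" (the pictures are not rectified: a ray, as slopes to the right and down, at radius r is drawn at 1 + k1 r^2 times it, then the intrinsics apply), "T" (4x4, takes a point from camera to world coordinates). Camera axes: x right, y up, looking along -z (the intrinsics and any distortion apply to the point x, -y, -z); pixel columns grow to the right and rows downward; lengths in m; the calibration is good to about 2 mm. A picture is of the moment at which its call begins: read the wrist's pose just before it. camera_model takes no time and is no camera call; for the wrist camera it gives the pose at the moment of the call.
- r.close_job(): hands the job in; it is judged then, once.
Trained networks look in the newest picture that a camera, given by its name, has taken for a name from the list of things; names that differ only in an ending like _2 or _b are one class to them, and where a whole thing is asked for, a point or a joint stands for the part that bears it (a point fixed in the world has none). Each returns a list of dicts, best first, with "conf" (0 to 1); they miss things now and then, are a little off and sometimes report something else, mostly with a low value. They report only what shows in the picture. A call takes as long as a camera call.
- r.look_for(label, camera): "at" ([x, y, z] in m, in the coordinates of the camera as it stood for that picture, good to about 4 mm: the middle of the surface that is visible of it).
- r.spot_point(label, camera): "at" ([x, y, z] in m, in the coordinates of the camera as it stood for that picture, good to about 4 mm: a listed point, or the origin of a listed thing).
The state is a dict: "time": time; "joint_positions": joint angles; "joint_vel": joint speeds; "joint_torque": joint torques, N m; "ee_pos": TCP position; "eef_rot": TCP orientation; "ft_force": force on the tool from outside, world axes, zero at the start; "torque": the same for the moment, N m; "width": finger opening in m; "grip_force": force on a finger pad.
Only numpy, scipy, OpenCV 4.12 (cv2) and the standard library are available. Lean on these libraries where they do the work, as an engineer would, in place of code of your own. Each camera call takes 0.05 s, during which the arm holds its last target. There are 200 camera calls.

## Working session

There is one attempt and no reset: what is moved stays moved. The work goes in short steps, Python scripts to look and compute and a tool call to move; the robot and the scene stay as the last step left them, time stands still between calls to the robot, and variables do not carry over. Pictures are saved under pics/ and viewed, at most 13 in all, crops included, and the job is handed in when it is done.

Besides the shell and the picture viewer there is one more tool, called after "Request:" by a JSON object that holds its "name" and its "arguments". arm_command: Moves the arm, as the interface text tells. Its arguments: {"type":"object","properties":{"xyz":{"type":"array"},"rot":{"type":"array"},"grip":{"type":"number"},"squeeze":{"type":"number"}},"required":["xyz","rot"]}

```bash
mkdir -p pics; cat > h.py <<'E'
import numpy as np, cv2
from bench import r
def snap(c,f=None):
    im=r.camera(c)
    if f: cv2.imwrite('pics/'+f,im[:,:,::-1])
    return im
def w(c,p):
    T=np.array(r.camera_model(c)["T"]); return T[:3,:3]@np.array(p)+T[:3,3]
def proj(c,P):
    m=r.camera_model(c);T=np.array(m["T"]);p=T[:3,:3].T@(np.array(P)-T[:3,3])
    s=np.array([p[0],-p[1]])/-p[2]; s=s*(1+m["k1"]*(s@s)); return np.array([m["fx"]*s[0]+m["cx"],m["fy"]*s[1]+m["cy"]])
def onplane(c,uv,z):
    m=r.camera_model(c);T=np.array(m["T"]);d=(np.array(uv,float)-[m["cx"],m["cy"]])/[m["fx"],m["fy"]]
    s=d.copy()
    for _ in range(20): s=d/(1+m["k1"]*(s@s))
    ray=T[:3,:3]@np.array([s[0],-s[1],-1]); return T[:3,3]+ray*(z-T[2,3])/ray[2]
E
python3 - <<'E'
from h import *
snap('top','top.png')
for l in ['station','toggle_first','toggle_last','wheel_crest','pointer_mid','fork_clip','round_clip','beaker','bottle','jar']:
    print(l,[(np.round(w('top',d['at']),4),round(d['conf'],2)) for d in r.spot_point(l,'top')[:2]])
snap('side','side.png')
for l in ['station','toggle_first','toggle_last','wheel_crest','pointer_mid','fork_clip','round_clip']:
    print(l,[(np.round(w('side',d['at']),4),round(d['conf'],2)) for d in r.spot_point(l,'side')[:2]])
s=r.read_state();print(s['time'],s['ee_pos'],s['eef_rot'],s['ft_force'])
E
```

```text
station []
toggle_first [(array([ 0.5103, -0.1375,  0.0711]), 0.66)]
toggle_last [(array([0.5478, 0.0418, 0.0674]), 0.58), (array([ 0.6391, -0.0527,  0.0682]), 0.34)]
wheel_crest []
pointer_mid [(array([ 0.6393, -0.0543,  0.0708]), 0.51), (array([ 0.6125, -0.0241,  0.0683]), 0.41)]
fork_clip [(array([0.6539, 0.0202, 0.07  ]), 0.75)]
round_clip [(array([ 0.5738, -0.0545, -0.0048]), 0.74), (array([ 0.6379, -0.0527,  0.0687]), 0.72)]
beaker [(array([0.7394, 0.0179, 0.0432]), 0.71)]
bottle [(array([6.252e-01, 1.706e-01, 2.000e-04]), 0.9)]
jar [(array([ 0.513 , -0.3076, -0.0016]), 0.94)]
station [(array([ 0.5769, -0.0569,  0.0006]), 0.95)]
toggle_first [(array([ 0.5124, -0.1315,  0.0737]), 0.74)]
toggle_last [(array([0.5498, 0.0384, 0.0739]), 0.65)]
wheel_crest [(array([ 0.6007, -0.1665,  0.0861]), 0.6)]
pointer_mid [(array([ 0.6193, -0.0267,  0.0734]), 0.58)]
fork_clip [(array([0.6575, 0.0234, 0.0722]), 0.6)]
round_clip [(array([ 0.6391, -0.051 ,  0.0746]), 0.51), (array([ 0.5073, -0.1352,  0.0722]), 0.4)]
0.95 [ 0.25190901 -0.5719994   0.22258925] [9.78568621e-01 2.05920986e-01 2.24056389e-05 3.84531261e-05] [1.45496004 0.47202042 0.03346965]
```

View pics/top.png

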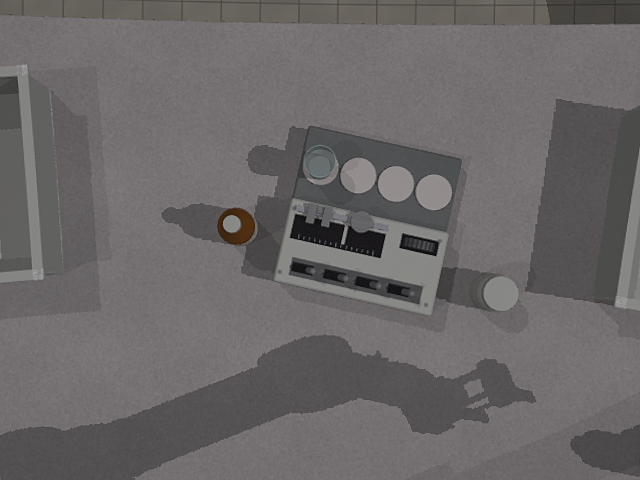

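View pics/side.png

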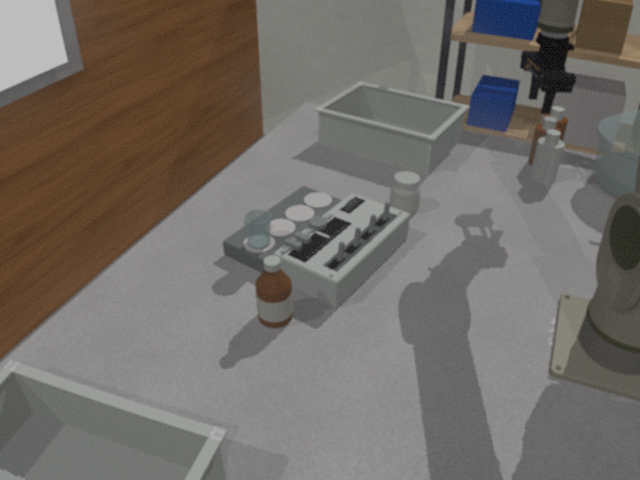

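The top view shows the console turned clockwise with all four toggles on. The pointer is near the middle of the scale at about (345,233), the fork clip at (319,214) and the round clip at (362,222). The side view agrees. Next I fit the station pose.

```bash
cat >> h.py <<'E'
def S(p,P):  # station->world
    c,s=np.cos(P[2]),np.sin(P[2]); return np.array([P[0]+c*p[0]-s*p[1],P[1]+s*p[0]+c*p[1]])
def St(q,P):
    c,s=np.cos(P[2]),np.sin(P[2]); d=np.array(q[:2])-P[:2]; return np.array([c*d[0]+s*d[1],-s*d[0]+c*d[1]])
E
python3 - <<'E'
from h import *
from scipy.optimize import least_squares
obs=[((-.045,-.09),(.5103,-.1375)),((-.045,-.09),(.5124,-.1315)),((-.045,.09),(.5478,.0418)),((-.045,.09),(.5498,.0384)),((0,0),(.5769,-.0569)),((.045,-.1),(.6007,-.1665))]
f=least_squares(lambda P:np.concatenate([S(a,P)-b for a,b in obs]),[.577,-.057,-.21])
P=f.x;print(P,np.round(f.fun*1e3,1))
for n,q in dict(fork=(.6557,.0218),rnd=(.6387,-.0524),ptr1=(.6125,-.0241),ptr2=(.6193,-.0267)).items(): print(n,St(q,P))
for n,p in dict(t0=(-.045,-.09),t3=(-.045,.09),start=(-.045,-.14),end=(-.045,.14),wheel=(.045,-.1)).items(): print(n,S(p,P))
for n,p in dict(t0=(-.045,-.09,.07),t3=(-.045,.09,.07),crest=(.045,-.1,.082),c1=(-.08,-.15,.07),c2=(-.08,.15,.07)).items(): print(n,proj('top',np.r_[S(p,P),p[2]]))
print('tgtrot',P[2]-np.pi/2)
E
```

```text
[ 0.57510235 -0.05702929 -0.20762274] [ 2.2  1.7  0.1 -4.3  1.8 -1.5 -0.2  1.9 -1.8 -0.1 -2.2  2.3]
fork [0.06261729 0.09375027]
rnd [0.06127755 0.01763953]
ptr1 [0.02980663 0.03993103]
ptr2 [0.03699654 0.03878858]
t0 [ 0.5125167  -0.13582038]
t3 [0.54962087 0.04031388]
start [ 0.50220999 -0.18474657]
end [0.55992759 0.08924007]
wheel [ 0.59852249 -0.16415771]
t0 [403.56308036 290.45439303]
t3 [308.04491854 268.69232738]
crest [420.53307268 243.67276619]
c1 [431.59958975 316.49804181]
c2 [272.06250464 280.03273876]
tgtrot -1.778419062730603
```

Request:
{"name": "arm_command", "arguments": {"xyz": [[0.02,0.03,0],[0.04,0.062,0],[0.06,0.093,0],[0.08,0.124,0],[0.1,0.155,-0.01],[0.12,0.186,-0.015],[0.14,0.217,-0.02],[0.16,0.248,-0.025],[0.18,0.279,-0.03],[0.2,0.31,-0.035],[0.22,0.341,-0.04],[0.235,0.364,-0.05],[0.25,0.387,-0.06],[0.25,0.387,-0.06],[0.25,0.387,-0.06],[0.25,0.387,-0.06]], "rot": [[0,0,-0.06],[0,0,-0.12],[0,0,-0.18],[0,0,-0.24],[0,0,-0.3],[0,0,-0.36],[0,0,-0.42],[0,0,-0.48],[0,0,-0.54],[0,0,-0.58],[0,0,-0.61],[0,0,-0.622],[0,0,-0.622],[0,0,-0.622],[0,0,-0.622],[0,0,-0.622]], "grip": 0}}

```text
time: 2.28
ee_pos: [0.5017, -0.1856, 0.1627]
eef_rot: [0.995, -0.104, -0.0, 0.0]
ft_force: [0.6, 0.5, -0.4]
width: 0.0011
grip_force: 0.0
```

```bash
python3 - <<'E'
from h import *
snap('wrist','w1.png')
for l in ['toggle_first','wheel_crest','pointer_mid','fork_clip']:
    print(l,[(np.round(w('wrist',d['at']),4),round(d['conf'],2)) for d in r.spot_point(l,'wrist')[:2]])
s=r.read_state();print(s['time'],s['ee_pos'],s['eef_rot'],s['ft_force'],s['width'])
E
```

```text
toggle_first [(array([ 0.5109, -0.1357,  0.0695]), 0.56)]
wheel_crest [(array([ 0.5951, -0.1683,  0.079 ]), 0.62)]
pointer_mid [(array([ 0.6122, -0.0255,  0.0723]), 0.8)]
fork_clip [(array([ 0.5097, -0.3079, -0.0017]), 0.54)]
2.5333 [ 0.5016511  -0.18597675  0.16289893] [ 9.94554028e-01 -1.04221759e-01  2.33119283e-04  2.34916103e-04] [-0.17837318 -0.18905092 -0.99411794] 0.0006806027867533467
```

View pics/w1.png

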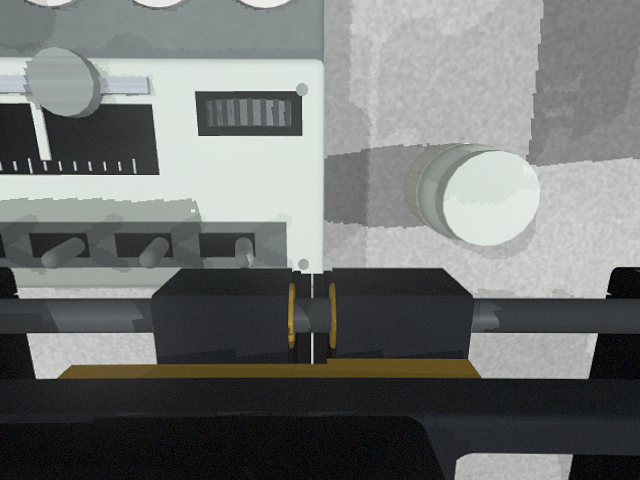

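Request:
{"name": "arm_command", "arguments": {"xyz": [[0,0,-0.03],[0,0,-0.05],[0,0,-0.059],[0,0,-0.059],[0.002,0.01,-0.059],[0.004,0.02,-0.059],[0.006,0.03,-0.059],[0.008,0.04,-0.059],[0.011,0.05,-0.059],[0.013,0.06,-0.059],[0.015,0.07,-0.059],[0.017,0.08,-0.059],[0.019,0.09,-0.059],[0.021,0.1,-0.059],[0.023,0.11,-0.059],[0.025,0.12,-0.059],[0.027,0.13,-0.059],[0.03,0.14,-0.059]], "rot": [[0,0,0],[0,0,0],[0,0,0],[0,0,0],[0,0,0],[0,0,0],[0,0,0],[0,0,0],[0,0,0],[0,0,0],[0,0,0],[0,0,0],[0,0,0],[0,0,0],[0,0,0],[0,0,0],[0,0,0],[0,0,0]]}}

```text
time: 4.03
ee_pos: [0.532, -0.044, 0.1036]
eef_rot: [0.995, -0.103, -0.0, 0.0]
ft_force: [0.3, 0.6, -0.8]
width: 0.0004
grip_force: 0.0
```

Request:
{"name": "arm_command", "arguments": {"xyz": [[0.002,0.01,0],[0.004,0.02,0],[0.006,0.03,0],[0.008,0.04,0],[0.011,0.05,0],[0.013,0.06,0],[0.015,0.07,0],[0.017,0.08,0],[0.019,0.09,0],[0.021,0.1,0],[0.023,0.11,0],[0.025,0.12,0],[0.027,0.13,0],[0.028,0.135,0],[0.028,0.135,0],[0.028,0.135,0.03],[0.028,0.135,0.06],[0.028,0.135,0.07]], "rot": [[0,0,0],[0,0,0],[0,0,0],[0,0,0],[0,0,0],[0,0,0],[0,0,0],[0,0,0],[0,0,0],[0,0,0],[0,0,0],[0,0,0],[0,0,0],[0,0,0],[0,0,0],[0,0,0],[0,0,0],[0,0,0]]}}

```text
time: 5.53
ee_pos: [0.5615, 0.0899, 0.1776]
eef_rot: [0.995, -0.104, 0.002, -0.0]
ft_force: [-0.0, -0.0, 0.2]
width: 0.0007
grip_force: 0.0
```

```bash
python3 - <<'E'
from h import *
im=snap('side'); a=cv2.resize(im[170:310,220:420],(800,560),interpolation=2);cv2.imwrite('pics/s2.png',a[:,:,::-1])
snap('wrist','w2.png')
for l in ['toggle_last','pointer_mid','fork_clip','round_clip']:
    print(l,[(np.round(w('wrist',d['at']),4),round(d['conf'],2)) for d in r.spot_point(l,'wrist')[:2]])
s=r.read_state();print(s['time'],s['ee_pos'],s['ft_force'])
E
```

```text
toggle_last []
pointer_mid [(array([ 0.6117, -0.0234,  0.0662]), 0.7)]
fork_clip [(array([0.6502, 0.0185, 0.0631]), 0.6)]
round_clip [(array([ 0.6365, -0.0581,  0.0614]), 0.82)]
5.8333 [0.55917447 0.08950949 0.17214719] [-0.79728822 -0.66015626 -0.11865527]
```

View pics/s2.png

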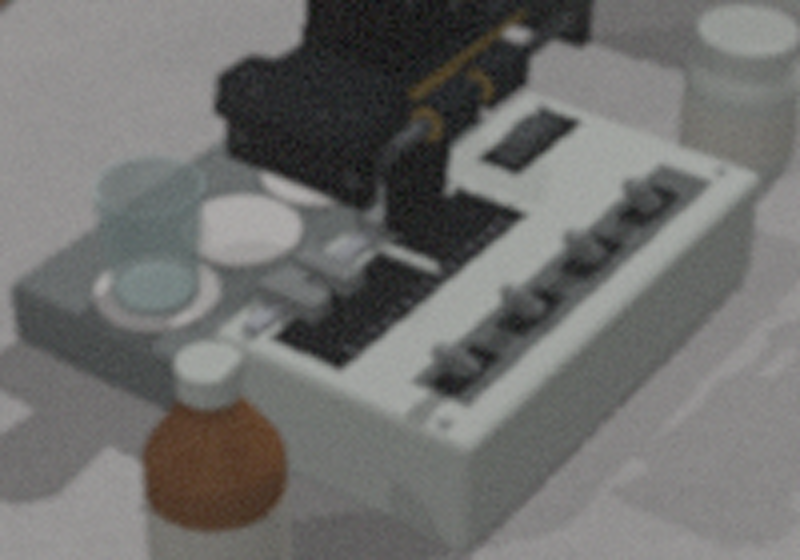

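View pics/w2.png

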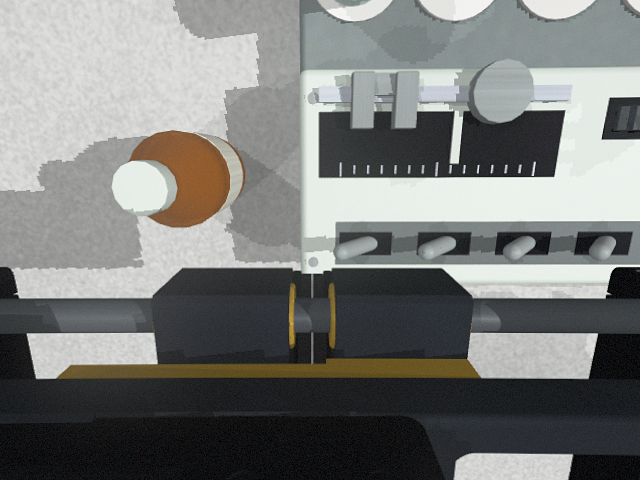

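```bash
python3 - <<'E'
from h import *
P=np.array([0.5751,-0.057,-0.2076])
for i in range(4):
    o=[]
    for a in (-.2,0.75):
        y=-.09+.06*i
        o.append(np.round(proj('wrist',np.r_[S((-.045,y+.044*np.sin(a)),P),.062+.044*np.cos(a)])))
    print(i,o,np.round(proj('wrist',np.r_[S((-.045,y),P),.07])))
q=lambda uv,z: St(onplane('wrist',uv,z),P)*1e3
print('prong edges',[q(u,.082) for u in [(349,126),(375,126),(391,126),(417,126)]])
print('fork root',[q(u,.082) for u in [(352,74),(376,74),(396,74),(420,74)]])
print('ptr',q((458,112),.07),q((454,162),.07))
print('round',q((502,93),.082))
print('corner',q((303,271),.07),q((301,72),.07))
E
python3 - <<'E'
import cv2
im=cv2.imread('pics/w2.png')[60:270,300:640]
cv2.imwrite('pics/w2c.png',cv2.resize(im,(800,494),interpolation=2))
E
```

```text
0 [array([680., 253.]), array([605., 248.])] [621. 239.]
1 [array([585., 253.]), array([516., 248.])] [538. 239.]
2 [array([492., 253.]), array([427., 248.])] [457. 239.]
3 [array([400., 253.]), array([339., 248.])] [377. 239.]
prong edges [array([ 35.33446039, 114.14108904]), array([35.32142206, 96.99193859]), array([35.30696303, 86.44682681]), array([35.27308155, 69.33034055])]
fork root [array([ 66.84473198, 113.10371179]), array([66.82572446, 97.82386922]), array([66.79854525, 85.10118457]), array([66.75241927, 69.851921  ])]
ptr [44.92360015 38.74215001] [11.5565618  38.04809683]
round [55.27068292 16.41650956]
corner [-69.97695418 145.34133982] [ 70.19278664 145.89561728]
```

View pics/w2c.png

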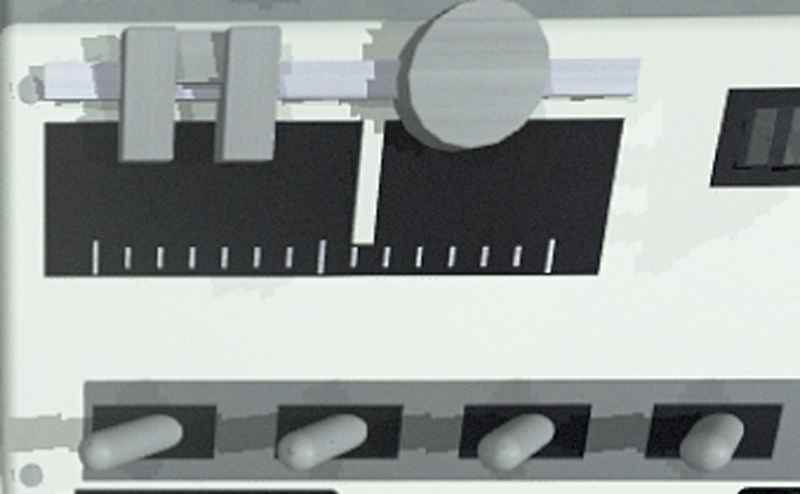

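All four toggles now lie towards +y, so they are off: the tips in w2 are at about columns 340, 425, 513 and 600, as predicted for off. The pointer is at column 456 and the fork gap at 383, about 52 mm further +y, which is about 84 mm of rim travel. Next I go to the wheel.

Request:
{"name": "arm_command", "arguments": {"xyz": [[0.005,-0.035,0],[0.009,-0.07,0],[0.014,-0.105,0],[0.018,-0.14,0],[0.023,-0.175,0],[0.027,-0.21,0],[0.031,-0.24,0],[0.035,-0.27,0],[0.035,-0.27,-0.03],[0.035,-0.27,-0.06],[0.035,-0.27,-0.08],[0.035,-0.27,-0.086],[0.035,-0.27,-0.086],[0.035,-0.27,-0.086],[0.035,-0.27,-0.086]], "rot": [[0,0,0],[0,0,0],[0,0,0],[0,0,0],[0,0,0],[0,0,0],[0,0,0],[0,0,0],[0,0,0],[0,0,0],[0,0,0],[0,0,0],[0,0,0],[0,0,0],[0,0,0]]}}

```text
time: 7.08
ee_pos: [0.5958, -0.1801, 0.0891]
eef_rot: [0.995, -0.103, 0.001, 0.0]
ft_force: [0.8, -0.2, 0.3]
width: 0.0003
grip_force: 0.0
```

```bash
python3 - <<'E'
from h import *
snap('wrist','w3.png'); s=r.read_state();print(s['time'],s['ee_pos'],s['ft_force'])
print([ (np.round(w('wrist',d['at']),4),d['conf']) for d in r.spot_point('wheel_crest','wrist')[:2]], proj('wrist',s['ee_pos']))
E
```

```text
7.1333 [ 0.59585715 -0.18013439  0.08920054] [-0.08780691 -0.01876899  0.48353504]
[] [309.04050491 294.17033458]
```

View pics/w3.png

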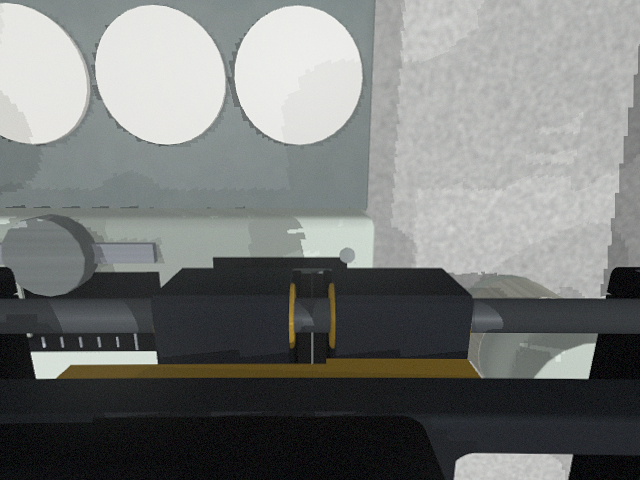

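The slot's far edge spans columns 213–347 and the tip is at about 310, so it is roughly 15 mm to the -y side of the crest as planned. Next I press.

Request:
{"name": "arm_command", "arguments": {"xyz": [[0,0,-0.003],[0,0,-0.005],[0,0,-0.007],[0,0,-0.008],[0,0,-0.008]], "rot": [[0,0,0],[0,0,0],[0,0,0],[0,0,0],[0,0,0]]}}

```text
time: 7.6
ee_pos: [0.5951, -0.1808, 0.0806]
eef_rot: [0.995, -0.104, 0.0, 0.001]
ft_force: [-2.5, -1.2, 8.6]
width: 0.0003
grip_force: 4.6
```

Request:
{"name": "arm_command", "arguments": {"xyz": [[0.0008,0.004,0],[0.0016,0.008,0],[0.0025,0.012,0],[0.0033,0.016,0],[0.0041,0.02,0],[0.005,0.024,0],[0.0058,0.0274,0],[0.0058,0.0274,0]], "rot": [[0,0,0],[0,0,0],[0,0,0],[0,0,0],[0,0,0],[0,0,0],[0,0,0],[0,0,0]]}}

```text
time: 8.27
ee_pos: [0.6016, -0.1513, 0.0812]
eef_rot: [0.995, -0.103, 0.001, -0.0]
ft_force: [-3.3, 3.1, 13.2]
width: 0.0004
grip_force: 6.5
```

```bash
python3 - <<'E'
from h import *
snap('top','t4.png'); s=r.read_state();print(s['time'],s['ee_pos'],s['ft_force'])
a=cv2.imread('pics/top.png')[190:290,280:400];b=cv2.imread('pics/t4.png')[190:290,280:400]
cv2.imwrite('pics/t4c.png',cv2.resize(np.vstack([a,b]),None,fx=3,fy=3,interpolation=2))
E
```

```text
8.3167 [ 0.60159631 -0.15132215  0.08121413] [-3.03138719  4.12119259 12.95590722]
```

View pics/t4c.png

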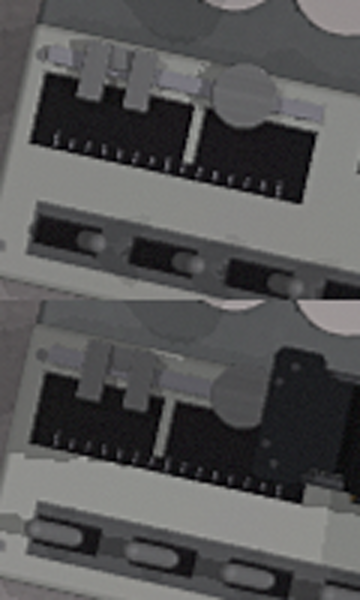

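The pointer moved about 18 mm as expected, and the toggles are confirmed off. Second stroke.

Request:
{"name": "arm_command", "arguments": {"xyz": [[0,0,0.006],[0,0,0.012],[-0.003,-0.014,0.012],[-0.006,-0.028,0.012],[-0.006,-0.028,0.005],[-0.006,-0.028,0.001],[-0.006,-0.028,0],[-0.006,-0.028,0],[-0.005,-0.024,0],[-0.004,-0.02,0],[-0.0033,-0.016,0],[-0.0025,-0.012,0],[-0.0016,-0.008,0],[-0.0008,-0.004,0],[0,0,0],[0,0,0],[0,0,0.008],[0,0,0.02],[0,0,0.02]], "rot": [[0,0,0],[0,0,0],[0,0,0],[0,0,0],[0,0,0],[0,0,0],[0,0,0],[0,0,0],[0,0,0],[0,0,0],[0,0,0],[0,0,0],[0,0,0],[0,0,0],[0,0,0],[0,0,0],[0,0,0],[0,0,0],[0,0,0]]}}

```text
time: 9.9
ee_pos: [0.6017, -0.1529, 0.1017]
eef_rot: [0.995, -0.103, 0.001, 0.0]
ft_force: [1.7, 0.2, 0.5]
width: 0.0006
grip_force: 0.0
```

```bash
python3 - <<'E'
from h import *
snap('top','t5.png'); s=r.read_state();print(s['time'],s['ee_pos'],s['ft_force'])
b=cv2.imread('pics/t5.png')[195:265,285:395]
cv2.imwrite('pics/t5c.png',cv2.resize(b,None,fx=7,fy=7,interpolation=2))
E
```

```text
9.95 [ 0.60142667 -0.15296126  0.10070096] [ 0.34451112 -0.608508   -0.18119385]
```

View pics/t5c.png

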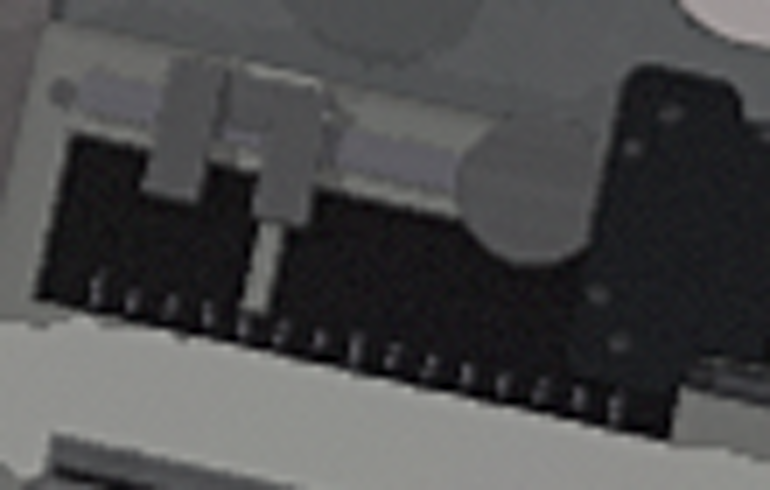

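Ticks are 10 mm apart, and about 12–15 mm remain. I'll take an accurate wrist look from directly over the fork.

Request:
{"name": "arm_command", "arguments": {"xyz": [[0,0,0.03],[0,0,0.06],[-0.01,0.035,0.072],[-0.02,0.07,0.072],[-0.03,0.105,0.072],[-0.04,0.14,0.072],[-0.05,0.175,0.072],[-0.053,0.188,0.072],[-0.053,0.188,0.072],[-0.053,0.188,0.072],[-0.053,0.188,0.072]], "rot": [[0,0,0],[0,0,0],[0,0,0],[0,0,0],[0,0,0],[0,0,0],[0,0,0],[0,0,0],[0,0,0],[0,0,0],[0,0,0]]}}

```text
time: 10.87
ee_pos: [0.5479, 0.0337, 0.1712]
eef_rot: [0.995, -0.104, -0.0, 0.0]
ft_force: [-0.3, -0.0, 1.0]
width: 0.0006
grip_force: 0.0
```

```bash
python3 - <<'E'
from h import *
im=snap('wrist','w6.png'); s=r.read_state();print(s['time'],s['ee_pos'])
P=np.array([0.5751,-0.057,-0.2076])
p=proj('wrist',np.r_[S((.04,.09),P),.075]);print(p)
u0,v0=int(p[0])-80,int(p[1])-60
cv2.imwrite('pics/w6c.png',cv2.resize(im[v0:v0+120,u0:u0+160,::-1],None,fx=5,fy=5,interpolation=2)); print(u0,v0)
E
```

```text
10.9167 [0.54801013 0.03354624 0.17121385]
[299.12462605 120.43649793]
219 60
```

View pics/w6c.png

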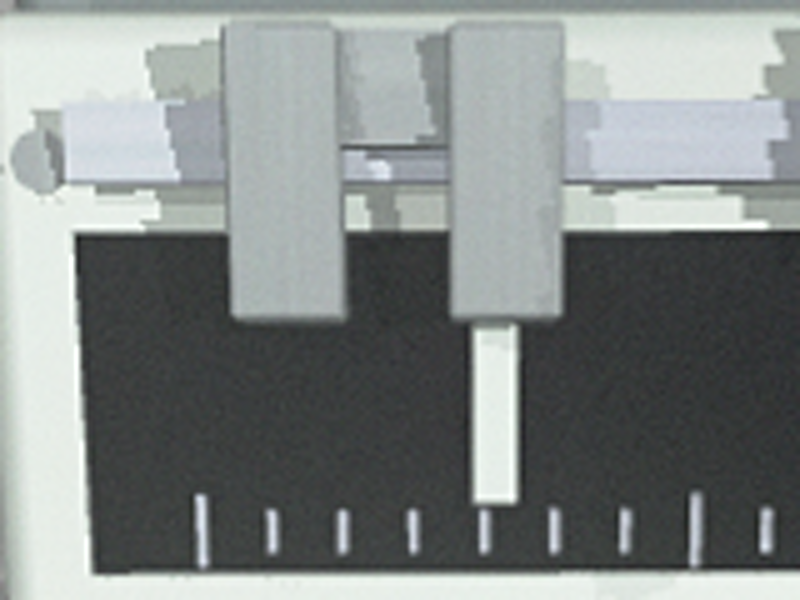

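```bash
python3 - <<'E'
from h import *
P=np.array([0.5751,-0.057,-0.2076])
q=lambda c,z: St(onplane('wrist',(219+(c[0]-2)/5,60+(c[1]-2)/5),z),P)*1e3
print([q((c,310),.082) for c in (232,346,450,563)])
print([q((495.5,r_),.07) for r_ in (325,500)],[q((c,530),.07) for c in (203,484,696)])
E
```

```text
[array([ 38.81201761, 112.15760551]), array([38.80753169, 97.21110727]), array([38.79444772, 83.56855418]), array([38.77049824, 68.74292771])]
[array([37.60259851, 77.39191471]), array([14.09888221, 77.32656555])] [array([  9.99595159, 118.74620537]), array([ 9.95561014, 78.94486623]), array([ 9.89605165, 48.90689284])]
```

Remaining travel is 13.05 mm (gap at 90.4, pointer at 77.35), so the next stroke is about 19.7 mm.

Request:
{"name": "arm_command", "arguments": {"xyz": [[0.008,-0.035,0],[0.016,-0.07,0],[0.024,-0.105,0],[0.032,-0.14,0],[0.04,-0.175,0],[0.0481,-0.2112,0],[0.0481,-0.2112,-0.03],[0.0481,-0.2112,-0.06],[0.0481,-0.2112,-0.078],[0.0481,-0.2112,-0.084],[0.0481,-0.2112,-0.088],[0.0481,-0.2112,-0.091],[0.0481,-0.2112,-0.092],[0.0481,-0.2112,-0.092]], "rot": [[0,0,0],[0,0,0],[0,0,0],[0,0,0],[0,0,0],[0,0,0],[0,0,0],[0,0,0],[0,0,0],[0,0,0],[0,0,0],[0,0,0],[0,0,0],[0,0,0]]}}

```text
time: 12.08
ee_pos: [0.5961, -0.1768, 0.0814]
eef_rot: [0.995, -0.104, 0.001, 0.001]
ft_force: [-2.6, -0.8, 2.6]
width: 0.0005
grip_force: 1.7
```

Request:
{"name": "arm_command", "arguments": {"xyz": [[0.0008,0.0039,0],[0.0016,0.0077,0],[0.0025,0.0116,0],[0.0033,0.0155,0],[0.0041,0.0193,0],[0.0041,0.0193,0],[0.0041,0.0193,0.006],[0.0041,0.0193,0.03],[0.0041,0.0193,0.06],[0.0041,0.0193,0.092],[-0.006,0.055,0.092],[-0.014,0.09,0.092],[-0.022,0.125,0.092],[-0.03,0.16,0.092],[-0.038,0.19,0.092],[-0.0481,0.2112,0.092],[-0.0481,0.2112,0.092],[-0.0481,0.2112,0.092],[-0.0481,0.2112,0.092]], "rot": [[0,0,0],[0,0,0],[0,0,0],[0,0,0],[0,0,0],[0,0,0],[0,0,0],[0,0,0],[0,0,0],[0,0,0],[0,0,0],[0,0,0],[0,0,0],[0,0,0],[0,0,0],[0,0,0],[0,0,0],[0,0,0],[0,0,0]]}}

```text
time: 13.67
ee_pos: [0.5484, 0.0345, 0.1725]
eef_rot: [0.995, -0.104, 0.001, 0.0]
ft_force: [-0.1, -0.7, 0.4]
width: 0.0006
grip_force: 0.0
```

```bash
python3 - <<'E'
from h import *
im=snap('wrist','w7.png'); s=r.read_state();print(s['time'],s['ee_pos'])
P=np.array([0.5751,-0.057,-0.2076])
p=proj('wrist',np.r_[S((.04,.09),P),.075])
u0,v0=219,60; c=im[v0:v0+120,u0:u0+160,::-1]
cv2.imwrite('pics/w7c.png',cv2.resize(c,None,fx=5,fy=5,interpolation=2))
# columns: pointer band (rows ~ 68..96), prong band (50..60)
g=cv2.cvtColor(c,cv2.COLOR_BGR2GRAY).astype(float)
print(np.round(g[70:92].mean(0)[60:110]).astype(int)); print(np.round(g[52:60].mean(0)[40:120]).astype(int))
E
```

```text
13.7167 [0.54839832 0.0340369  0.17217484]
[ 63  61  61  63  62  61  63  62  62  63  62  62  61  61  59  47 202 236
 236 235 235 234 235 239 216 110  54  60  60  61  61  60  61  61  62  61
  60  61  61  60  60  60  60  59  59  60  59  60  59  59]
[ 60  59  60  60  58  60  56  86 167 178 177 177 177 177 177 177 178 177
 176 178 179 178 178 179 179 177 177 179 178 167 124  70  58  59  52  68
 197 191 173 178 182 180 183 187 138  71  53  58  58  55  52 118 171 178
 176 177 177 176 177 178 178 176 176 178 178 177 177 178 179 176 175 172
 170 122  66  54  57  57  57  57]
```

View pics/w7c.png

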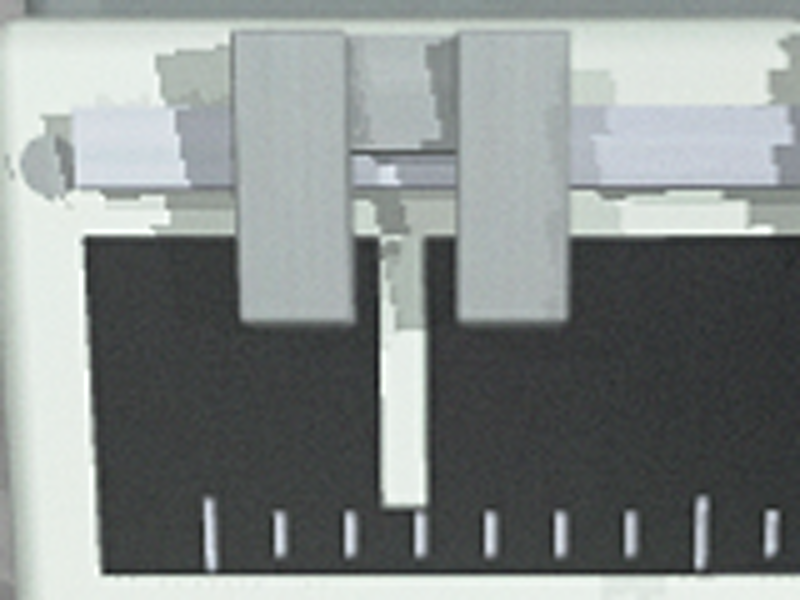

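```bash
python3 - <<'E'
from h import *
P=np.array([0.5751,-0.057,-0.2076])
q=lambda u,v,z: (St(onplane('wrist',(219+u,60+v),z),P)*1e3).round(2)
print([q(c,56,.082) for c in (47.3,70,91,113)],[q(c,56,.07) for c in (75.6,84)],[q(c,81,.07) for c in (75.6,84.8)])
E
```

```text
[array([ 42.75, 112.  ]), array([42.75, 97.11]), array([42.75, 83.33]), array([42.73, 68.89])] [array([43.72, 93.96]), array([43.71, 88.19])] [array([27.18, 94.18]), array([27.17, 87.74])]
```

The pointer is within about 0.6 mm of the gap centre, the toggles are off and the arm is clear, so I'm handing in.

```bash
python3 -c "
from bench import r
print(r.close_job())"
```

```text
the job is handed in; nothing more can be done
None
```

The job is handed in at about 14 s of the 61 s limit: all four toggles are off, the pointer stands about 0.6 mm from the centre of the fork clip's gap, and the beaker, bottle and jar were not touched.

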